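Hang the clip-on caddy inside the dish tub

ROBOT

A 6-joint arm with a two-finger parallel gripper is mounted at the origin on the work surface. World frame = base frame: x ahead of the robot, y to its left, z up, the work surface at z = 0. Lengths are in m, angles in rad, forces in N, time in s.
With the tool pointing down it reaches from about 0.3 to 0.85 m from the base axis. Payload 4.2 kg.
Tool frame: the origin (TCP) lies at the very end of the fingers, on their centre line; the grasp point (between the pads) lies 19 mm behind it (r.hold_point_z is the distance from the TCP to the grasp point, in m); z points along the fingers, y is the line along which they close (so a half turn about z gives the same grasp; the last joint's range is limited). The gripper opens to 91 mm and grips with 3 to 60 N. Pads are 32 mm wide; open, the fingers measure 118 mm over their backs; the gripper's body (76 mm by 178 mm) begins 60 mm behind the grasp point.
Start: joints at [-1.204, 0.32, 1.565, -0, 1.257, -0.02], TCP at [0.217, -0.533, 0.214] pointing down, gripper open.
Joint ranges: [-3.11, 3.11], [-0.84, 2.01], [0.21, 2.61], [-1.34, 4.49], [0.05, 2.63], [-2.56, 2.56]. Speed limits (rad/s): [2.57, 2.57, 3.14, 3.14, 3.14, 3.14].

INTERFACE

Orientations are given as a rotation vector (axis times angle).
In Python, from station import r, jaws, ik, read_camera, camera_params, readout gives the robot as it stands. Calls block until the motion is done:
- r.move_to(position, orientation): joint-space move of the TCP to a pose.
- r.move_straight(position, orientation=None, vel=0.15, f_stop=None): straight line of the TCP; orientation=None keeps the orientation; vel is the mean speed in m/s. With f_stop (N) it stops when the force on the tool has changed by that much, and returns True; else False.
- r.set_joints(angles): joint-space move.
- jaws.ungrasp() and jaws.grab(newtons=None): open the fingers fully, or close them until they stop; newtons is the grip in N (None keeps the last).
- r.pause(seconds).
- ik(position, orientation): joint angles nearest the present ones, or None.
- read_camera(name): name is "scene" or "top" or "wrist"; returns (picture, depth): 400x640x3 uint8, blue, green, red; 400x640 float32, m along the optical axis (not along the pixel's ray), 0 where there is no reading.
- camera_params(name): a dict with "mtx" (3x3 intrinsics, pixels), "R" (3x3) and "t" (3): a world point X has camera coordinates R X + t; the wrist camera has in their place "T_tool_cam" (4x4, takes a point from camera to tool coordinates, whose origin is the TCP and whose axes are the flange's). Camera axes: x right, y down, z forward; pixel columns grow to the right and rows downward; lengths in m; the calibration is good to about 2 mm. A picture is of the moment at which its call begins: read the wrist's pose just before it. camera_params takes no time and is no camera call.
A pose or a line that the arm cannot do raises r.PlanningError and nothing moves.
- r.job_done(): hands the job in; it is judged then, once.
Readings, each from a call of its own:
- readout.get_t(): time.
- readout.get_joint_pos(): joint angles.
- readout.get_qvel(): joint speeds.
- readout.get_effort(): joint torques, N m.
- readout.get_ee_pos(): TCP position.
- readout.get_eef_rot(): TCP orientation.
- readout.get_wrist_force(): force on the tool from outside, world axes, zero at the start.
- readout.get_ft_torque(): the same for the moment, N m.
- readout.get_width(): finger opening in m.
- readout.get_grip_force(): force on a finger pad.
Only numpy, scipy, OpenCV 4.12 (cv2) and the standard library are available. Lean on these libraries where they do the work, as an engineer would, in place of code of your own. Each camera call takes 0.05 s, during which the arm holds its last target. There are 200 camera calls.

TASK

Hang the green cutlery caddy inside the white dish tub: hook its bent lip over the middle of the tub wall that faces the robot, above the blue patch, with the box on the inside. The lip holds a stiff spring clip, the tub gives on its rubber feet and its height is not known exactly, so press the caddy down by feel, firmly but with no more than about 20 N, until the lip sits fully home on the rim and both its red seat pins are pushed up. Then let go, and leave the other dishes where they are.

Things in the scene. Friction and masses are not known exactly. Their poses are not given: they have to be found in the camera images.
- caddy: Loose green cutlery caddy, 0.18 to 0.3 kg: open-topped box 46 mm deep (x), 84 wide (y), 66 high. Origin: centre of its underside; z up, +x its front; the lip is at the back (-x). The back wall's outer face is at x -23 mm and goes up to z 80; there a bridge (z 80 to 85, 60 mm wide) runs back to an outer leg (x -38 to -34, hanging down to z 44): a slot 11 mm wide, open below.
- jaw: Steel jaw in the caddy's slot, its own origin and axes being the caddy's. Sprung towards the back wall with about 5 N, it narrows the slot to 4.7 mm at z 58 to 73 mm and yields up to 3 mm; below, it slopes away to a mouth about 9 mm wide at z 44. Pushing it over the tub wall takes 5 to 15 N, and its friction holds the caddy wherever it is left: it does not drop home by itself.
- grip_tab (a point): Point on the caddy's yellow grip tab, at caddy (-27, 0, 109) mm. The tab is a block that stands on the bridge straight over the slot, 12 mm thick (x), 40 mm wide (y), from z = 85 to 127 mm. Axes as the caddy's.
- lip_seat (a point): Middle of the underside of the caddy's bridge, at caddy (-26, 0, 80) mm, 3 mm behind the back wall's outer face: it lies on the middle of the top of the tub wall when the lip is home and the wall lies against the back wall. Axes as the caddy's.
- mat: Black rubber mat, 260 mm (x) by 340 (y), 6 thick, lying fast. Origin: centre of its underside; x away from the robot. Over its middle stands, level and square with it, the white dish tub with a blue rim: open box 220 mm (x) by 300 (y), 88 high, walls 6. The tub stands on screw feet, set differently each time: its rim is 112 to 148 mm above the table, not measured. Two dishes lie in its far half.
- under_wall (a point): Point on top of the mat, at mat (-107, 0, 6) mm, straight below the middle of the tub wall that faces the robot (mid-length and mid-thickness). Axes as the mat's: x into the tub, y along the wall, z up. A blue patch 70 mm wide on that wall marks it. Pressed down, the tub sinks straight down 0.7 mm per newton after the first 1 N, at most 5 mm, then is hard; it rises again when released.
- pin_left (a joint): Red seat pin at the left end of the caddy's lip (caddy x -25.5, y +25 mm), 5 mm across; it sticks out 6 mm below the bridge on a 1 N spring. Value in m: 0 = out, 0.006 = pushed up flush by the rim, that is lip fully home; 0.006 minus the value is the gap left between bridge and rim. Its head shows above the bridge.
- pin_right (a joint): The same at the lip's right end (y -25 mm).
- mug: White mug, 76 mm across, 80 mm high; leave it. Origin: centre of underside.
- soap: Green glass soap bottle, 60 mm across, 170 mm high; leave it. Origin: centre of underside.
- moka: Aluminium moka pot, 90 mm across, 170 mm high, handle to one side; leave it. Origin: centre of underside.
- bowl: White bowl standing upside down, 156 mm across, 70 mm high; leave it. Origin: centre of underside.
- grater: Steel box grater, 75 by 100 mm, 227 mm high; leave it. Origin: centre of underside.
- jar: Jar with a red lid, 70 mm across, 90 mm high; leave it. Origin: centre of underside.
- spatula: Wooden spatula, 280 mm long, lying flat; leave it. Origin: about the middle of its length.

How it is judged:
By the outcome, as a careful person would: the job done as asked, in the order asked, and still so for the second after the job is handed in, with the robot touching nothing.
It also fails if it takes over 51 s, if anything falls off the work surface, if the arm or the gripper's body presses on something with over 40 N, if the wrist force passes 120 N, or if a joint passes its speed limit or range.

## Working session

There is one attempt and no reset: what is moved stays moved. The work goes in short steps, each a Python script; the robot and the scene stay as the last script left them, time stands still between calls to the robot, and variables do not carry over. Pictures are saved under pics/ and viewed, at most 10 in all, crops included, and the job is handed in when it is done.

```bash
mkdir -p pics; ls; python3 - <<'E'
from station import *
import cv2,numpy as np
for n in ("scene","top"):
    p,d=read_camera(n); cv2.imwrite(f"pics/{n}0.png",p); np.save(f"{n}0.npy",d); c=camera_params(n); print(n,c)
c=camera_params("wrist");print(c)
print(readout.get_t(),r.hold_point_z,readout.get_eef_rot())
E
```

```text
pics
scene {'mtx': array([[461.79410626,   0.        , 322.15314929],
       [  0.        , 461.79410626, 200.13565558],
       [  0.        ,   0.        ,   1.        ]]), 'R': array([[-0.87786935,  0.47880339, -0.0096293 ],
       [ 0.34669245,  0.62152029, -0.70250756],
       [-0.3303782 , -0.62004826, -0.71161113]]), 't': array([ 0.48585317, -0.11349093,  1.86262799])}
top {'mtx': array([[440.9114302 ,   0.        , 322.3261507 ],
       [  0.        , 440.9114302 , 196.71732982],
       [  0.        ,   0.        ,   1.        ]]), 'R': array([[-0.02309046, -0.99968963, -0.00935303],
       [-0.99438486,  0.02393237, -0.10308246],
       [ 0.10327431,  0.00692029, -0.99462884]]), 't': array([0.01913978, 0.54572657, 1.71182567])}
{'mtx': array([[350.65138108,   0.        , 320.37568813],
       [  0.        , 350.65138108, 201.76488131],
       [  0.        ,   0.        ,   1.        ]]), 'T_tool_cam': array([[ 4.87122215e-04, -9.54536394e-01, -2.98094003e-01,
         8.54252728e-02],
       [ 9.99999738e-01,  6.24868787e-04, -3.66790041e-04,
        -1.36637976e-04],
       [ 5.36384081e-04, -2.98093746e-01,  9.54536448e-01,
        -1.71253546e-01],
       [ 0.00000000e+00,  0.00000000e+00,  0.00000000e+00,
         1.00000000e+00]])}
0.1 0.0188 [-3.08140530e+00 -6.03506142e-01  4.29678659e-04]
```

View pics/scene0.png

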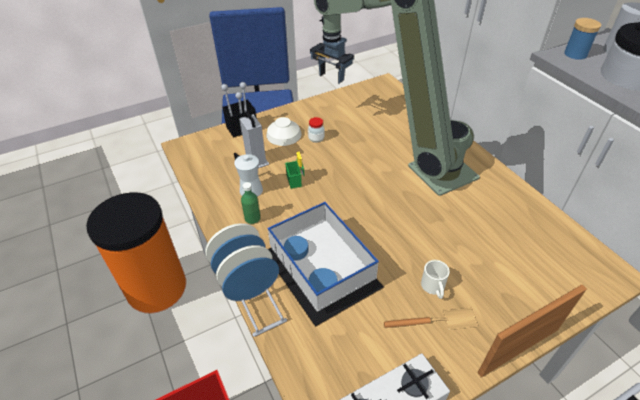

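View pics/top0.png

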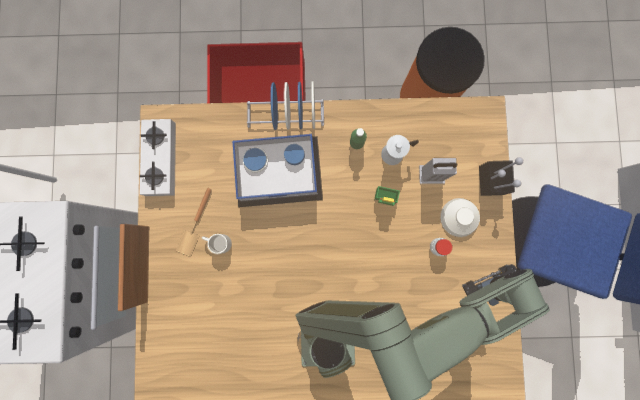

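The scene view shows the caddy (yellow tab at scene ~(300,160), top ~(387,198)) and the tub (top ~(278,170)). The moka, grater and soap are near the caddy. Next I'll get coarse positions from depth.

```bash
cat >h.py <<'E'
from station import *
import cv2,numpy as np
from scipy.spatial.transform import Rotation as Ro
def down(yaw):
    c,s=np.cos(yaw),np.sin(yaw)
    return Ro.from_matrix(np.array([[c,s,0],[s,-c,0],[0,0,-1]])).as_rotvec()
def cloud(n,d=None,p=None):
    c=camera_params(n)
    if n=="wrist":
        T=np.eye(4);T[:3,:3]=Ro.from_rotvec(readout.get_eef_rot()).as_matrix();T[:3,3]=readout.get_ee_pos()
        T=T@c["T_tool_cam"]; R,t=T[:3,:3],T[:3,3]
    else: R=c["R"].T;t=-R@c["t"]
    if d is None: p,d=read_camera(n)
    v,u=np.indices(d.shape);K=c["mtx"]
    X=np.stack([(u-K[0,2])/K[0,0]*d,(v-K[1,2])/K[1,1]*d,d],-1)@R.T+t
    X[d<=0]=np.nan
    return p,cv2.cvtColor(p,cv2.COLOR_BGR2HSV).astype(int),X
def mask(h,lo,hi): return cv2.inRange(h.astype(np.uint8),np.array(lo),np.array(hi))>0
E
python3 - <<'E'
from h import *
for n in("top","scene"):
    p,h,X=cloud(n,np.load(n+"0.npy"),cv2.imread(f"pics/{n}0.png"))
    roi=np.zeros(h.shape[:2],bool)
    if n=="top": roi[180:215,365:410]=1
    else: roi[145:195,280:310]=1
    for nm,lo,hi in(("yel",(22,150,120),(35,255,255)),("grn",(45,120,40),(85,255,255))):
        q=X[mask(h,lo,hi)&roi]; print(n,nm,len(q),np.nanmedian(q,0),np.nanmin(q,0),np.nanmax(q,0))
    for nm,u,v in([("tub",234,141),("tub",314,136),("tub",320,199),("tub",240,204),("tubmid",275,175),("moka",398,147),("grater",440,165),("soap",359,136),("bowl",465,217),("jar",442,247)] if n=="top" else []): print(nm,X[v,u])
E
```

```text
top yel 2 [ 0.51579701 -0.24364806  0.12552305] [ 0.51357394 -0.25263551  0.12404396] [ 0.51802007 -0.2346606   0.12700214]
  return np.nanmean(a, axis, out=out, keepdims=keepdims)
Traceback (most recent call last):
ValueError: zero-size array to reduction operation fmin which has no identity
```

```bash
python3 - <<'E'
from h import *
n="top";p,h,X=cloud(n,np.load(n+"0.npy"),cv2.imread(f"pics/{n}0.png"))
for nm,u,v in [("tub",234,141),("tub",314,136),("tub",320,199),("tub",240,204),("tubmid",275,175),("moka",398,147),("grater",440,165),("soap",359,136),("mug",217,240)]: print(nm,X[v,u].round(3))
r.move_to([0.54,-0.245,0.27],down(0))
p,h,X=cloud("wrist"); cv2.imwrite("pics/w1.png",p); np.savez("w1.npz",p=p,X=X)
r.move_to([0.53,-0.0,0.28],down(0))
p,h,X=cloud("wrist"); cv2.imwrite("pics/w2.png",p); np.savez("w2.npz",p=p,X=X)
print(readout.get_t(),readout.get_joint_pos())
cv2.imwrite("pics/w12.png",cv2.resize(np.vstack([cv2.imread("pics/w1.png"),p]),(480,600)))
E
```

```text
tub [0.753 0.333 0.135]
tub [0.797 0.035 0.003]
tub [0.539 0.016 0.008]
tub [0.527 0.336 0.007]
tubmid [0.633 0.189 0.055]
moka [ 0.708 -0.277  0.166]
grater [ 0.628 -0.412  0.223]
soap [ 0.758 -0.136  0.147]
mug [0.386 0.428 0.005]
2.7667 [-2.37933986e-02  2.13384984e-01  1.54647934e+00 -6.51259805e-04
  1.38165797e+00  1.54871771e+00]
```

View pics/w12.png

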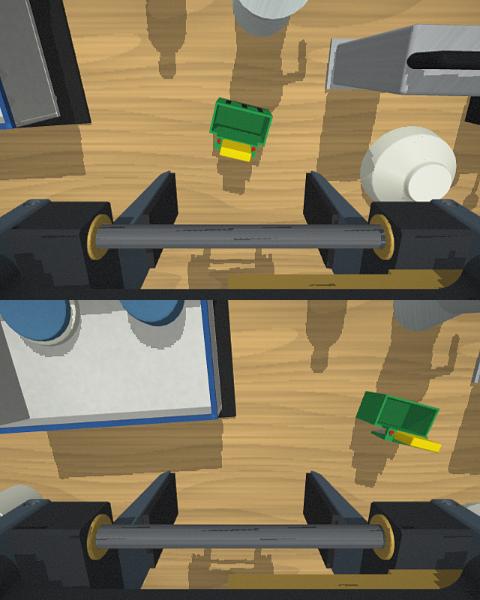

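The pair shows the caddy box pointing away from the robot, with its tab at about (238,150) in the upper half of the image. The tub's near wall is at lower left in the second view. Next: a closer tub view, then fit both.

```bash
python3 - <<'E'
from h import *
r.move_to([0.47,0.18,0.30],down(0))
p,h,X=cloud("wrist"); cv2.imwrite("pics/w3.png",p); np.savez("w3.npz",p=p,X=X)
bl=mask(h,(100,120,60),(130,255,255))
q=X[bl]; q=q[np.isfinite(q).all(1)]
print("blue z hist",np.histogram(q[:,2],np.arange(0,.17,.01)))
zr=np.percentile(q[:,2],[50,80,90,95]); print(zr)
p1=np.load("w1.npz"); h1=cv2.cvtColor(p1["p"],cv2.COLOR_BGR2HSV)
y=mask(h1,(22,150,100),(35,255,255)); g=mask(h1,(45,120,30),(85,255,255))
Y=p1["X"][y];G=p1["X"][g]
print(len(Y),"yel z",np.percentile(Y[:,2],[5,50,90,98]))
T=Y[Y[:,2]>np.percentile(Y[:,2],98)-.006]
print("tab top",cv2.minAreaRect((T[:,:2]*1000).astype(np.float32)),T.mean(0))
B=G[(G[:,2]>.060)&(G[:,2]<.072)]
print("box top",len(B),cv2.minAreaRect((B[:,:2]*1000).astype(np.float32)))
B=G[(G[:,2]>.078)&(G[:,2]<.09)]
print("bridge",len(B),cv2.minAreaRect((B[:,:2]*1000).astype(np.float32)))
print(readout.get_t())
cv2.imwrite("pics/w13.png",np.vstack([p,cv2.resize(p1["p"][110:230,250:400],None,fx=1.6,fy=1.6,interpolation=0)[:, :].copy() if 0 else cv2.copyMakeBorder(cv2.resize(p1["p"][120:220,260:380],(240,200)),0,0,0,400,0)]))
E
```

```text
blue z hist (array([ 204,    0,    0,    0,    0,    0,    0,    0,    0,    0,    0,
          0,  230, 3723,    0,    0]), array([0.  , 0.01, 0.02, 0.03, 0.04, 0.05, 0.06, 0.07, 0.08, 0.09, 0.1 ,
       0.11, 0.12, 0.13, 0.14, 0.15, 0.16]))
[0.13220932 0.13291874 0.1332696  0.13357066]
3264 yel z [nan nan nan nan]
tab top ((0.0, 0.0), (0.0, 0.0), 0.0) [nan nan nan]
box top 729 ((549.0429077148438, -245.71131896972656), (84.02498626708984, 46.232032775878906), 75.9843978881836)
bridge 361 ((521.0363159179688, -238.66632080078125), (59.84025192260742, 18.592815399169922), 75.81979370117188)
3.6<stdin>:13: RuntimeWarning: Mean of empty slice.
  ret = um.true_divide(
```

View pics/w13.png

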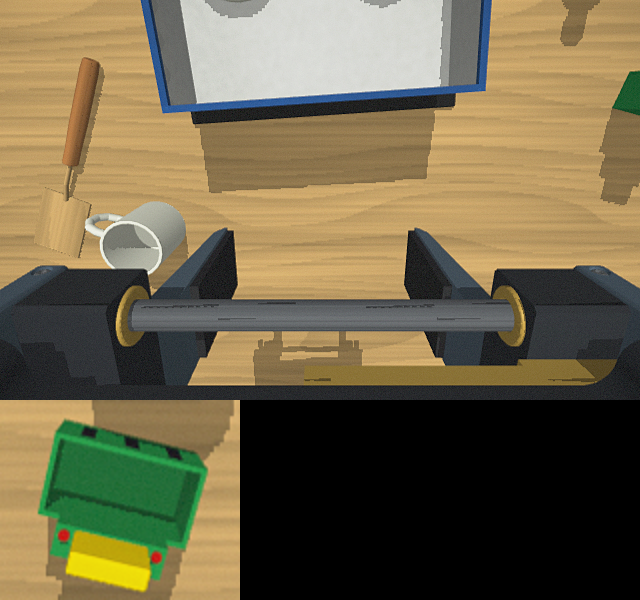

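The tub view shows the near rim as a blue line from (163,108) to (485,88). The crop shows the caddy with both pins out and yaw about -14°. Next: fit the rim, grasp the tab, lift.

```bash
cat >>h.py <<'E'
def rim():
    f=np.load("w3.npz");h=cv2.cvtColor(f["p"],cv2.COLOR_BGR2HSV);X=f["X"]
    m=mask(h,(100,120,60),(130,255,255))&(X[...,2]>.125)
    u=np.indices(m.shape)[1]
    Q=X[m]*1000; U=u[m]
    near=(U>185)&(U<465)
    q=Q[near]; q=q[q[:,2]>np.percentile(q[:,2],50)-1.5]
    vx,vy,x0,y0=cv2.fitLine(q[:,:2].astype(np.float32),cv2.DIST_HUBER,0,.01,.01).ravel()
    e=np.array([vx,vy])*np.sign(vy); n=np.array([e[1],-e[0]])
    a=Q[:,:2]@e; b=Q[:,:2]@n; bn=np.array([x0,y0])@n
    sel=np.abs(b-bn)<4
    w=np.percentile((q[:,:2]@n)-bn,[2,98])
    am=[a[sel].min(),a[sel].max()]; mid=e*np.mean(am)+n*(bn+w.mean())
    print("rim mid",mid,"width",w,"len",am[1]-am[0],"yaw deg",np.degrees(np.arctan2(n[1],n[0])),"z",np.median(q[:,2]))
    return mid/1000,np.arctan2(n[1],n[0]),np.median(q[:,2])/1000
E
python3 - <<'E'
from h import *
rim()
cy=np.radians(-14.1); t=np.array([.5232,-.2393]); o=down(cy+np.pi/2)
r.move_to([*t,.20],o)
r.move_straight([*t,.092],vel=.12)
jaws.grab(45); print(readout.get_width(),readout.get_grip_force(),readout.get_ee_pos(),readout.get_wrist_force())
r.move_straight([*t,.30],vel=.15)
print(readout.get_width(),readout.get_wrist_force(),readout.get_ft_torque(),readout.get_t())
E
```

```text
rim mid [550.47997067 177.92641453] width [-2.87098764  2.85959343] len 300.6024016846996 yaw deg 3.792774 z 132.376733374527
0.012013284422449465 44.99480366706848 [ 0.522928   -0.23916786  0.09175692] [-0.19515777 -0.34874664 -1.78997585]
0.011888747953539865 [-0.34898038 -0.60748933 -3.47158326] [ 0.02425607 -0.05697837 -0.0009198 ] 9.2
```

```bash
python3 - <<'E'
from h import *
mid,yaw,zr=rim()
n=np.array([np.cos(yaw),np.sin(yaw)]); o=down(yaw+np.pi/2)
P=lambda off,z:[*(mid+n*off),z]   # off = TCP offset along n; wall at caddy x -27-off
r.move_to(P(.0015,.30),o)
p,h,X=cloud("wrist"); cv2.imwrite("pics/w4.png",p)
tcp=np.array(readout.get_ee_pos())
g=mask(h,(45,120,30),(85,255,255)); G=(X[g]-tcp)*1000
G=G[np.isfinite(G).all(1)]; C=np.c_[G[:,:2]@n,G[:,:2]@np.array([-n[1],n[0]]),G[:,2]+92]
for lo,hi in((60,72),(78,90)):
    B=C[(C[:,2]>lo)&(C[:,2]<hi)]; print(len(B),cv2.minAreaRect(B[:,:2].astype(np.float32)),np.median(B[:,2]))
B=C[(C[:,2]>60)&(C[:,2]<70)]; print("tilt fit",np.linalg.lstsq(np.c_[B[:,:2],np.ones(len(B))],B[:,2],rcond=None)[0])
f0=np.array(readout.get_wrist_force()); print(f0)
print("stop",r.move_straight(P(.0015,.188),vel=.08,f_stop=4), readout.get_ee_pos(),np.array(readout.get_wrist_force())-f0)
print(readout.get_t())
E
```

```text
rim mid [550.47997067 177.92641453] width [-2.87098764  2.85959343] len 300.6024016846996 yaw deg 3.792774 z 132.376733374527
1410 ((35.128440856933594, 22.335071563720703), (48.98611068725586, 78.41911315917969), 48.13326644897461) 66.37194264621402
711 ((-1.5568065643310547, 22.42578125), (16.654027938842773, 17.85112953186035), 89.87019348144531) 85.69668364515229
tilt fit [-6.35515416e-03  1.69281485e-03  6.58224527e+01]
[ 0.53215775 -0.22423635 -2.7873645 ]
stop False [0.55231402 0.17812984 0.18858761] [0.01344637 1.10302137 0.28893831]
12.3417
```

View pics/w4.png

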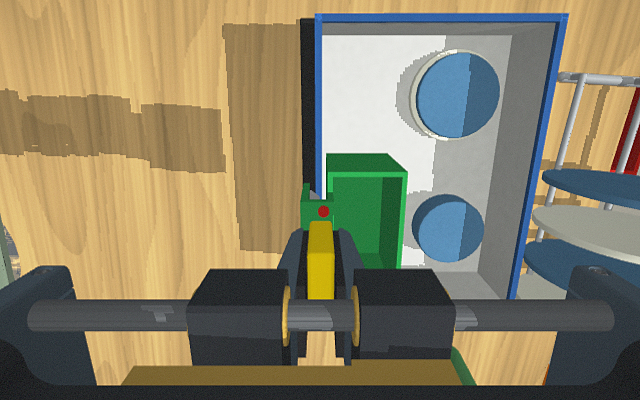

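The caddy is level and square in the hand, with the box just inside the wall. Now a touch reference: the back wall against the tub wall, then a small back-off.

```bash
python3 - <<'E'
from h import *
mid,yaw,zr=rim()
n=np.array([np.cos(yaw),np.sin(yaw)])
P=lambda off,z:[*(mid+n*off),z]
z=readout.get_ee_pos()[2]
f0=np.array(readout.get_wrist_force())
s=r.move_straight(P(-.005,z),vel=.004,f_stop=2.5)
e=np.array(readout.get_ee_pos()); off=(e[:2]-mid)@n
print(s,e,"off mm",off*1e3,np.array(readout.get_wrist_force())-f0,readout.get_t())
E
```

```text
rim mid [550.47997067 177.92641453] width [-2.87098764  2.85959343] len 300.6024016846996 yaw deg 3.792774 z 132.376733374527
True [0.54919786 0.17777962 0.18771675] off mm -1.2890109738670479 [ 2.02861085 -0.61641921  1.27173646] 13.2917
```

```bash
python3 - <<'E'
from h import *
mid,yaw,zr=rim()
n=np.array([np.cos(yaw),np.sin(yaw)])
P=lambda off,z:[*(mid+n*off),z]
r.move_straight(P(0,.1875),vel=.01); r.pause(.1)
f0=np.array(readout.get_wrist_force()); print("f0",f0); np.save("f0.npy",f0)
print(r.move_straight(P(0,.173),vel=.02,f_stop=5),readout.get_ee_pos(),np.array(readout.get_wrist_force())-f0)
r.move_straight(P(-.0009,readout.get_ee_pos()[2]),vel=.01)
zc=readout.get_ee_pos()[2]
while zc>.131:
    zc-=.0015
    s=r.move_straight(P(-.0009,zc),vel=.012,f_stop=10)
    d=np.array(readout.get_wrist_force())-f0
    print(round(readout.get_ee_pos()[2]*1e3,2),d.round(1),s,round(readout.get_t(),2))
    if d[2]>13: break
E
```

```text
rim mid [550.47997067 177.92641453] width [-2.87098764  2.85959343] len 300.6024016846996 yaw deg 3.792774 z 132.376733374527
f0 [ 0.04807972 -0.01084354 -3.00547297]
False [0.55057058 0.17794246 0.17310585] [0.51989511 0.82077422 0.69488668]
171.63 [ 0.3 -0.7  1. ] False 15.16
170.09 [-0.5 -0.7  0.6] False 15.43
168.83 [-0.2  0.6  2.8] False 15.71
167.48 [-1.9 -0.3  3.5] False 15.98
165.99 [-1.5  0.4  6.6] False 16.26
164.52 [-2.3 -0.5  7.1] False 16.53
163.13 [-3.8 -0.4  8.7] False 16.81
161.69 [-3.5 -0.4  8. ] False 17.08
159.57 [-2.2  0.   4.8] False 17.36
158.06 [-3.9  0.1  5.7] False 17.63
156.6 [-2.9 -0.1  5.9] False 17.91
155.13 [-2.8 -0.2  5.9] False 18.18
153.61 [-3.3 -0.3  5.7] False 18.46
152.11 [-2.4 -0.3  5.8] False 18.73
150.63 [-3.1  0.1  6.2] False 19.01
149.14 [-3.4 -0.4  5. ] False 19.28
147.61 [-3.9  0.   6.2] False 19.56
146.17 [-5.  -1.3  5.9] False 19.83
144.86 [-4.3 -1.   6.8] False 20.11
143.18 [-4.2 -0.3  7.5] False 20.38
141.65 [-3.8  0.4  7.7] False 20.66
140.16 [-4.4 -0.2  7.7] False 20.93
138.87 [-4.9 -0.7  8.7] False 21.21
138.62 [-1.6 -0.8  8.7] True 21.42
138.64 [-1.  -0.5  8.8] True 21.65
138.66 [-1.5  0.   8.7] True 21.89
138.66 [-1.7 -0.6  8. ] True 22.16
138.67 [-1.6 -0.9  9.2] True 22.45
138.68 [-1.3 -0.5  8.8] True 22.77
```

Hard stop at z=138.6 mm, with the pins engaging from about 145 mm, so it looks home with the tub bottomed. Next: one slow firm press, then ease off and look.

```bash
python3 - <<'E'
from h import *
mid,yaw,zr=rim(); f0=np.load("f0.npy")
n=np.array([np.cos(yaw),np.sin(yaw)])
P=lambda off,z:[*(mid+n*off),z]
F=lambda:(np.mean([readout.get_wrist_force() for _ in range(5)],0)-f0)
z=readout.get_ee_pos()[2]
s=r.move_straight(P(-.0009,z-.004),vel=.004,f_stop=8); print(s,readout.get_ee_pos()[2],F())
r.pause(.2); print(readout.get_ee_pos()[2],F())
z=readout.get_ee_pos()[2]
for k in range(12):
    z+=.0008; r.move_straight(P(-.0009,z),vel=.01); d=F(); print(round(readout.get_ee_pos()[2]*1e3,2),d.round(1))
    if d[2]<1.5: break
p,h,X=cloud("wrist"); cv2.imwrite("pics/w5.png",cv2.resize(p[130:290,240:440],None,fx=3,fy=3))
print(readout.get_t())
E
```

```text
rim mid [550.47997067 177.92641453] width [-2.87098764  2.85959343] len 300.6024016846996 yaw deg 3.792774 z 132.376733374527
True 0.13866037176413604 [-2.26065154  0.33037515  8.25146518]
0.13878464096584353 [-1.65096875 -0.53988701  9.31965605]
139.68 [-2.9 -1.2  7.5]
140.43 [-0.1 -0.5  5.4]
141.2 [-0.1 -0.5  5.1]
141.99 [ 2.6 -0.4  3.3]
142.77 [3.5 0.6 2.8]
143.43 [2.9 0.8 0.3]
25.2333
```

View pics/w5.png

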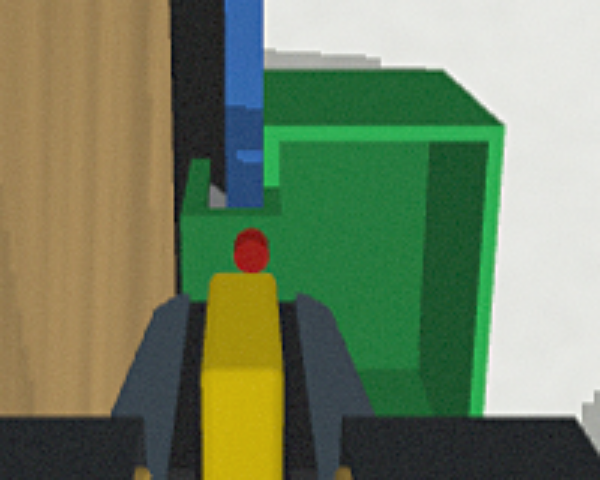

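The left pin's head now stands proud of the bridge (at about (252,250)), and the wall is in the slot. Release, back off and check both pins.

```bash
python3 - <<'E'
from h import *
mid,yaw,zr=rim(); n=np.array([np.cos(yaw),np.sin(yaw)]); e=np.array([-n[1],n[0]])
jaws.ungrasp(); p=np.array(readout.get_ee_pos())
r.move_straight(p+[0,0,.13],vel=.15)
r.move_to([*(mid-n*.02),.24],down(yaw))
r.pause(.1)
p,h,X=cloud("wrist"); 
np.savez("w6.npz",p=p,X=X)
C=np.stack([(X[...,:2]-mid)@n,(X[...,:2]-mid)@e,X[...,2]],-1)*1000
near=(abs(C[...,0])<60)&(abs(C[...,1])<60)
red=(mask(h,(0,150,80),(8,255,255))|mask(h,(172,150,80),(180,255,255)))&near
for s in(1,-1):
    q=C[red&(C[...,1]*s>0)]; print("pin",s,len(q),np.nanmedian(q,0) if len(q) else 0, np.nanmax(q[:,2]) if len(q) else 0)
g=mask(h,(45,120,30),(85,255,255))&near; G=C[g]
b=G[(G[:,2]>132)&(G[:,2]<145)]; 
for s in(1,-1): print("bridge z",s,np.nanmedian(b[b[:,1]*s>20],0))
bl=C[mask(h,(100,120,60),(130,255,255))&(abs(C[...,0])<4)&(abs(C[...,1])>40)]
print("rim z",np.nanmedian(bl[:,2]),readout.get_t())
v,u=np.nonzero(red); c=(int(v.mean()),int(u.mean())); cv2.imwrite("pics/w6.png",cv2.resize(p[max(0,c[0]-80):c[0]+60,c[1]-100:c[1]+100],None,fx=4,fy=4))
E
```

```text
rim mid [550.47997067 177.92641453] width [-2.87098764  2.85959343] len 300.6024016846996 yaw deg 3.792774 z 132.376733374527
pin 1 51 [  1.33442073  24.82442508 143.86659409] 145.4942918046974
pin -1 54 [  1.4093632  -24.40012902 143.90523757] 145.4233689864451
bridge z 1 [ -0.97517345  26.30257781 136.27492771]
bridge z -1 [-9.98227349e-02 -2.60611118e+01  1.36258096e+02]
rim z 131.34497493456982 29.0583
```

View pics/w6.png

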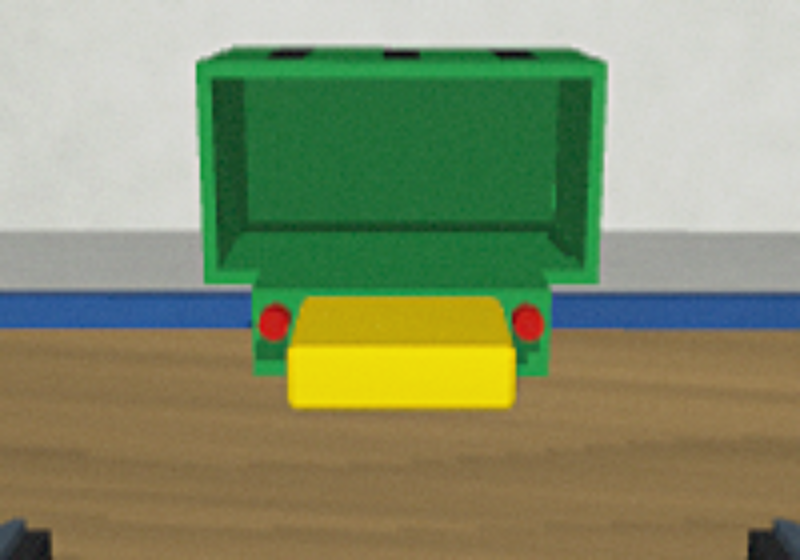

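Both pin heads stand equally high (about (275,322) and (528,322)). The bridge top is 5.0 mm above the rim, which is exactly the bridge's thickness, so the lip is home and centred.

```bash
python3 -c "
from station import *
print(r.job_done())"
```

```text
the job is handed in; nothing more can be done
None
```

The caddy hangs centred on the near tub wall with the lip fully home, both seat pins up and the gripper clear; I handed the job in at about 29 s of the 51 s allowed, and kept the press to roughly 19 N at its peak by my estimate.

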